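# Gauge the gap of the specimen press

## Task

Wind the green specimen press down by its red-knobbed crank, clockwise seen from above, until the crank reaches its stop. Then pick up the yellow-handled tapered gap gauge, lay its blade flat on the bed's ledge and slide it straight in under the platen until it drags snugly between the two plates, without forcing it. Finish still holding the gauge by its handle at that depth, so the gap can be read, and leave the pencil tin, jar and loupe where they stand.

Things in the scene. Friction and masses are not known exactly. Their poses are not given: they have to be found in the camera images.
- press: Green press, fixed to the table. Origin on the table under the crank's axis, z up. Mouth towards its own -y; the gauge slides in along +y. Base x -65 to 65, y -125 to 110 mm, 30 mm high; column at y 60 to 105, and a 56 mm wide head from it over the plates to y -30, top 113 mm high.
- bed: Aluminium lower plate, 116 mm wide in press x, press y -115 to 50 mm, so that a flat ledge 63 mm long sticks out in front of the platen. Origin on its top face, on the crank's axis; axes as the press's. Its top is 40 to 41.6 mm above the table (different each time) and does not move.
- platen: Sprung steel upper plate, 104 mm wide, 8 mm thick, press y -52 to 50 mm; its front lip slopes upward and forward from y -46. Origin at the centre of its underside, below the crank's axis. It comes down 5 mm per crank turn; with the crank at its stop the free gap to the bed is 4.1 to 5.7 mm, different each time.
- mouth (a point): Point on the bed's top face, midway across, under the edge of the platen's flat underside (press x 0, y -46 mm), where the gap begins. Axes parallel to the press's: y points into the gap, z up.
- crank_axis (a point): Fixed point on the crank's vertical axis, 148 mm above the table, level with the middle of the knob.
- crank_knob (a point): Grip point of the red crank knob, an upright cylinder 18 mm in diameter and 36 mm tall that spins freely on its pin: on its axis, 11 mm below its top, 22 mm above the crank arm, 148 mm above the table. It circles 45 mm from the crank's axis. The arm, top at 126 mm, turns above the head; nothing of the press is higher than the knob.
- crank (a joint): Turn of the crank in rad, growing clockwise seen from above. 0 = platen wide open, 12.57 (two full turns) = hard stop, platen wound down. At 0 and at the stop the knob lies from the axis towards the press's +y (away from the mouth). It starts between 0 and 3.1, needs about 3 N at the knob and stays where it is left.
- lift (a joint): How far (m) the platen is pushed up against its springs by something between the plates; 0 = free. It bears on the gauge with about 3 N plus 3 N per mm of lift. The gauge meets it 20 to 41 mm past the mouth; the drag is then about 4 N and grows about 3 N per 10 mm, the lift 0.8 mm per 10 mm. Snug is 0 to 2.5 mm of lift; more is forcing.
- gauge: Tapered gap gauge, loose, about 0.14 kg, flat on the table at first. Origin on its flat underside below the grip point; x along the blade to the tip, z up. Yellow handle 18 mm wide, 26 mm tall, x -38 to 26 mm; steel blade 16 mm wide, x 26 to 146 mm, flush underneath. Blade 2.5 mm thick at the tip, its top rising 0.8 mm per 10 mm over 85 mm to 9.3 mm.
- gauge_tip (a point): Middle of the blade's tip edge, on the underside, at gauge x +146 mm.
- pencil_tin: Bystander: yellow tin of pencils, 72 mm in diameter, 95 mm tall (pencils to 175 mm); origin at its foot. Leave alone.
- jar: Bystander: amber specimen jar, 68 mm in diameter, 85 mm tall; origin at its foot. Leave alone.
- loupe: Bystander: brass loupe, 48 mm in diameter, 38 mm tall; origin at its foot. Leave alone.
Mind the look-alikes: they are no part of the job. Leave any pink or purple look-alike of the gauge alone.

How it is judged:
By the outcome, as a careful person would: the job done as asked, in the order asked, and still so for the second after the job is handed in, while the arm keeps its last pose, push and grip.
It also fails if it takes over 72 s, if anything falls off the work surface, if the arm or the gripper's body presses on something with over 40 N, if the wrist force passes 120 N, or if a joint passes its speed limit or range.

## Robot

A 7-joint arm with a two-finger parallel gripper is mounted at the origin on the work surface. World frame = base frame: x ahead of the robot, y to its left, z up, the work surface at z = 0. Lengths are in m, angles in rad, forces in N, time in s.
With the tool pointing down it reaches from about 0.425 to 0.825 m from the base axis. Payload 3.6 kg.
Tool frame: the origin (TCP) lies where the fingers leave the gripper's body, on its centre line; the fingertips stand 73 mm ahead of it and the grasp point (between the pads) lies 54 mm ahead of it; z points along the fingers, y is the line along which they close (so a half turn about z gives the same grasp; the last joint's range is limited). The gripper opens to 85 mm and grips with 20 to 120 N. Pads are 22 mm wide; open, the fingers measure 114 mm over their backs; the gripper's body (76 mm by 85 mm) begins 54 mm behind the grasp point. The pads swing forward as they close: fully open they stand 13 mm farther back than shut.
Start: joints at [-1.286, 0.615, -0.013, 1.423, 0.008, 1.103, -0.04], TCP at [0.199, 0.619, 0.304] pointing down, gripper open.
Joint ranges: [-3.12, 3.12], [-0.3, 2.06], [-1.34, 1.32], [0.26, 2.42], [-1.36, 4.5], [0.01, 1.98], [-2.84, 2.84]. Speed limits (rad/s): [2.79, 2.79, 3.14, 3.14, 3.14, 3.14, 3.14].

## Interface

Orientations are given as a unit quaternion [x, y, z, w].
In Python, from station import arm, snapshot, camera_info, ticket gives the robot as it stands. Calls block until the motion is done:
- arm.movep(position, orientation): joint-space move of the TCP to a pose.
- arm.line_to(position, velocity=0.15, ori=None): straight line of the TCP; ori=None keeps the orientation; velocity is the mean speed in m/s.
- arm.move_j(angles): joint-space move.
- arm.move_gripper(opening, effort=None): opening from 0.0 (shut) to 1.0 (fully open); effort is the grip in N (None keeps the last); returns when the fingers have stopped.
- arm.pause(seconds).
- arm.ik(position, orientation): joint angles nearest the present ones, or None.
- snapshot(name): name is "side" or "top"; returns the picture (480x640x3 uint8, blue, green, red); there is no depth.
- camera_info(name): a dict with "fx", "fy", "cx", "cy" (pixels), "dist_coeffs" ([k1, k2, p1, p2, k3] as OpenCV has them; the pictures are not rectified), "R" (3x3) and "t" (3): a world point X has camera coordinates R X + t. Camera axes: x right, y down, z forward; pixel columns grow to the right and rows downward; lengths in m; the calibration is good to about 2 mm. A picture is of the moment at which its call begins. camera_info takes no time and is no camera call.
A pose or a line that the arm cannot do raises arm.MotionError and nothing moves.
- ticket.finish_job(): hands the job in; it is judged then, once.
Readings, each from a call of its own:
- arm.read_time(): time.
- arm.read_joint_positions(): joint angles.
- arm.read_dq(): joint speeds.
- arm.read_effort(): joint torques, N m.
- arm.read_tool_pos(): TCP position.
- arm.read_eef_rot(): TCP orientation.
- arm.read_ft_force(): force on the tool from outside, world axes, zero at the start.
- arm.read_wrist_torque(): the same for the moment, N m.
- arm.read_opening(): opening from 0.0 (shut) to 1.0 (fully open).
- arm.read_finger_force(): force on a finger pad.
Only numpy, scipy, OpenCV 4.12 (cv2) and the standard library are available. Lean on these libraries where they do the work, as an engineer would, in place of code of your own. Each camera call takes 0.05 s, during which the arm holds its last target. There are 200 camera calls.

## Working session

There is one attempt and no reset: what is moved stays moved. The work goes in short steps, each a Python script; the robot and the scene stay as the last script left them, time stands still between calls to the robot, and variables do not carry over. Pictures are saved under pics/ and viewed, at most 10 in all, crops included, and the job is handed in when it is done.

```bash
mkdir -p pics; ls; python3 - <<'E'
from station import *
import cv2
for n in("top","side"):
    cv2.imwrite(f"pics/{n}0.png",snapshot(n)); print(n,camera_info(n))
print(arm.read_time(),arm.read_eef_rot(),arm.read_tool_pos())
E
```

```text
pics
top {'fx': 479.53390029874055, 'fy': 479.53390029874055, 'cx': 313.5136873262705, 'cy': 238.92848326695665, 'dist_coeffs': array([0.01971054, 0.        , 0.        , 0.        , 0.        ]), 'R': array([[-0.02628011, -0.99956167, -0.01363151],
       [-0.99702399,  0.02719713, -0.07213517],
       [ 0.07247429,  0.01169522, -0.99730171]]), 't': array([0.05284699, 0.54320058, 1.10479966])}
side {'fx': 532.2782779392269, 'fy': 532.2782779392269, 'cx': 318.36102798822344, 'cy': 238.74989209284323, 'dist_coeffs': array([-0.1457943,  0.       ,  0.       ,  0.       ,  0.       ]), 'R': array([[ 0.99937885, -0.03434156,  0.00790977],
       [-0.01168991, -0.53479313, -0.84490216],
       [ 0.03324535,  0.84428489, -0.53486239]]), 't': array([-0.51616668,  0.10616258,  1.16687517])}
0.1 [ 1.54735773e-01  9.87955169e-01 -1.17963392e-03 -1.83003705e-04] [0.19858926 0.61837018 0.30282544]
```

View pics/top0.png

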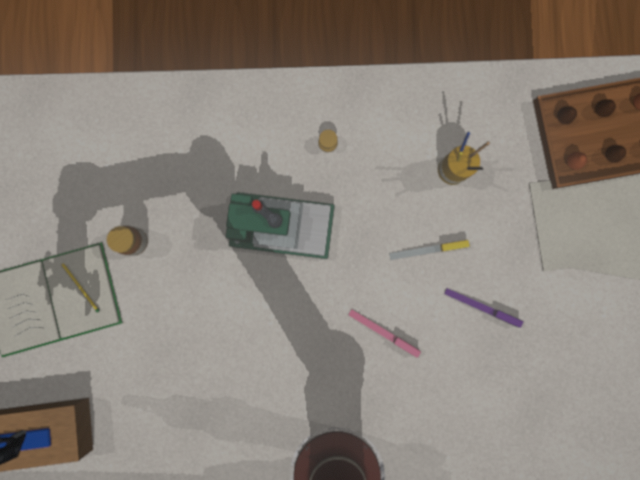

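View pics/side0.png

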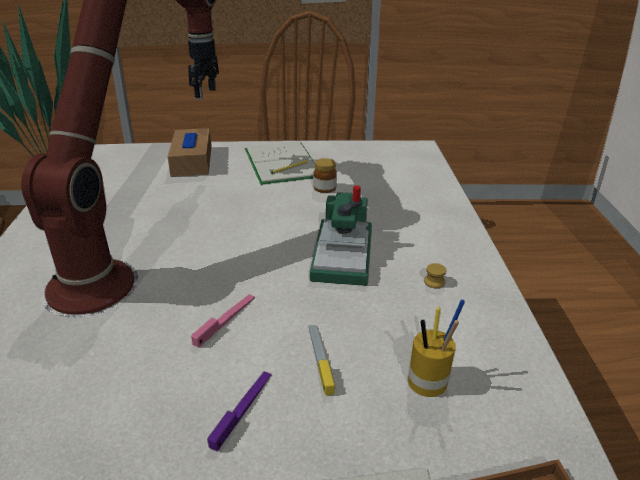

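Candidates for the gauge in the top view are yellow at (455,245), with its blade tip at about (391,256), pink at (385,332) and purple at (484,308). Yellow fits the "yellow-handled, steel blade" description. The press is at about (280,225) with its mouth to the right, and the red knob is at (257,205). I'll confirm this in an enlarged crop.

```bash
python3 - <<'E'
import cv2,numpy as np
t=cv2.imread("pics/top0.png");s=cv2.imread("pics/side0.png")
C=np.zeros((600,800,3),np.uint8)
def put(im,x0,y0,w,h,k,X,Y):
    c=cv2.resize(im[y0:y0+h,x0:x0+w],None,fx=k,fy=k,interpolation=cv2.INTER_CUBIC);C[Y:Y+h*k,X:X+w*k]=c
put(t,220,185,120,80,4,0,0)
put(t,385,230,90,35,5,0,330)
put(s,300,180,80,105,4,480,0)
put(s,300,320,40,80,2,480,430)
cv2.imwrite("pics/crop1.png",C)
E
```

```text
(no output)
```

View pics/crop1.png

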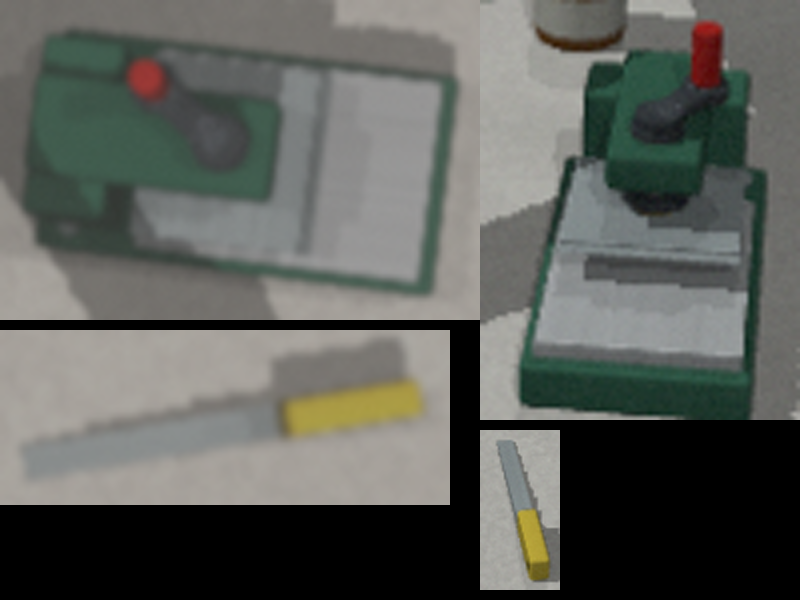

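```bash
cat > h.py <<'E'
import numpy as np,cv2
from scipy.optimize import least_squares
from scipy.spatial.transform import Rotation as R
from station import arm,snapshot,camera_info,ticket
CI={n:camera_info(n) for n in("top","side")}
def proj(n,P):
    c=CI[n];K=np.array([[c['fx'],0,c['cx']],[0,c['fy'],c['cy']],[0,0,1]])
    return cv2.projectPoints(np.asarray(P,float).reshape(-1,1,3),cv2.Rodrigues(c['R'])[0],c['t'],K,c['dist_coeffs'])[0][:,0]
def place(p,L):
    c,s=np.cos(p[2]),np.sin(p[2]);L=np.asarray(L,float)
    return np.c_[p[0]+c*L[:,0]-s*L[:,1],p[1]+s*L[:,0]+c*L[:,1],L[:,2]]
E
cat > fit.py <<'E'
from h import *
def px(a,k,X,Y,x0,y0): a=np.array(a,float);return np.c_[(a[:,0]-X+.5)/k-.5+x0,(a[:,1]-Y+.5)/k-.5+y0]
mm=lambda a:np.array(a,float)/1000
Lt=mm([(65,-125,30),(-65,-125,30),(-65,110,30),(65,110,30),(58,-115,41),(-58,-115,41)])
pt=px([(457,80),(432,292),(40,243),(47,35),(443,82),(418,281)],4,0,0,220,185)
Ls=Lt[[0,1,4,5]];ps=px([(752,375),(523,368),(743,357),(534,350)],4,480,0,300,180)
kt=px([(148,78)],4,0,0,220,185);ks=px([(708,28)],4,480,0,300,180)
def knob(p,q,z):return place(p,[[.045*np.sin(q),.045*np.cos(q),z]])
def f(v):
    p=v[:3]
    return np.concatenate([proj("top",place(p,Lt))-pt,proj("side",place(p,Ls))-ps,proj("top",knob(p,v[3],.159))-kt,proj("side",knob(p,v[3],.159))-ks]).ravel()
s=least_squares(f,[.5,.1,0,.7],loss='soft_l1');print("press",s.x,knob(s.x,s.x[3],.148));print(f(s.x).reshape(-1,2).round(1).tolist())
G=mm([(146,8,2.5),(146,-8,2.5),(26,9,26),(26,-9,26),(-38,-9,26),(-38,9,26)])
gt=px([(28,478),(22,447),(292,436),(286,402),(418,380),(424,415)],5,0,330,385,230)
gs=px([(497,442),(512,440),(518,512),(533,508)],2,480,430,300,320)
g=lambda p:np.concatenate([proj("top",place(p,G))-gt,proj("side",place(p,G[:4]))-gs]).ravel()
s=least_squares(g,[.45,-.25,1.6],loss='soft_l1');print("gauge",s.x);print(g(s.x).reshape(-1,2).round(1).tolist())
E
python3 fit.py
```

```text
press [ 0.57819012  0.12058278 -0.13515419  0.63158961] [[0.60941084 0.1529906  0.148     ]]
[[0.2, -1.3], [0.5, 1.0], [-2.0, 2.4], [3.0, -0.7], [-0.8, 0.0], [0.1, 0.1], [1.0, 1.9], [-0.9, -0.2], [0.4, -0.5], [0.1, -2.1], [-0.3, 0.1], [0.1, 1.6]]
gauge [ 0.51932513 -0.28522562  1.7087975 ]
[[-0.0, 0.6], [-0.0, 0.1], [-0.1, 0.6], [-0.3, -0.2], [0.6, -0.4], [0.9, 0.3], [-0.0, -0.1], [0.4, 0.0], [-0.7, -0.9], [1.7, -0.1]]
```

```bash
cat > ov.py <<'E'
from h import *
def overlay(p,q,tag,gp=None):
    m=lambda a:np.array(a,float)/1000
    rect=lambda x0,x1,y0,y1,z:m([(x0,y0,z),(x1,y0,z),(x1,y1,z),(x0,y1,z)])
    ims=[]
    for n,(x0,y0,w,h),k in(("top",(220,175,125,95),3),("side",(295,175,90,115),4)):
        im=cv2.imread(f"pics/{tag}_{n}.png")[y0:y0+h,x0:x0+w];im=cv2.resize(im,None,fx=k,fy=k,interpolation=cv2.INTER_CUBIC)
        a=np.linspace(0,6.28,24);kc=np.array([.045*np.sin(q),.045*np.cos(q)])
        for L,c in((rect(-65,65,-125,110,30),(0,255,255)),(rect(-58,58,-115,50,41),(255,255,0)),(rect(-28,28,-30,105,113),(255,0,255)),
                   (np.c_[kc[0]+.009*np.cos(a),kc[1]+.009*np.sin(a),0*a+.159],(0,255,0))):
            u=(proj(n,place(p,L))-[x0,y0]+.5)*k-.5
            cv2.polylines(im,[np.round(u).astype(int)],True,c,1)
        ims.append(im)
    H=max(i.shape[0] for i in ims)
    out=np.hstack([cv2.copyMakeBorder(i,0,H-i.shape[0],0,0,cv2.BORDER_CONSTANT) for i in ims]);print(out.shape)
    cv2.imwrite(f"pics/ov_{tag}.png",out)
E
cp pics/top0.png pics/a_top.png; cp pics/side0.png pics/a_side.png
python3 -c "
from ov import *
overlay([.5782,.1206,-.135],.632,'a')"
```

```text
(460, 735, 3)
```

View pics/ov_a.png

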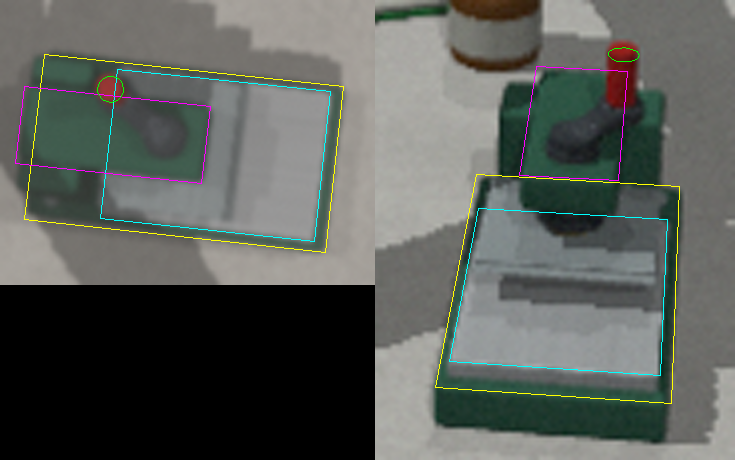

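The overlay shows the model sits on the press in both views to 1–2 px, and the red knob circle is matched at (257,205) in the top view. I'll check reach, then grasp the knob.

```bash
cat >> h.py <<'E'
PR=np.array([.5782,.1206,-.130])
def ori(psi): return R.from_euler('z',psi)*R.from_euler('x',np.pi)
def q_(psi): return ori(psi).as_quat()
def tcp(g): return np.array(g)+[0,0,.054]   # grasp point -> TCP, tool down
def wld(x,y,z): return place(PR,[[x,y,z]])[0]
E
python3 - <<'E'
from h import *
K=np.array([.609,.154,.148])
for psi in np.arange(0,6.28,.3926):
    js=[arm.ik(tcp(wld(.045*np.sin(a),.045*np.cos(a),.148)),q_(psi)) for a in np.arange(0,6.28,.78)]
    ok=all(j is not None for j in js)
    if ok: js=np.array(js);print(round(psi,2),js.min(0).round(2),js.max(0).round(2))
for yaw in(1.709,1.44):
  for b in(0,np.pi):
    for g in([.519,-.285,.022],[.519,-.285,.15],wld(0,-.22,.064),wld(0,-.15,.064)):
        j=arm.ik(tcp(g),q_(yaw+b));print(yaw,b>0,None if j is None else np.round(j,2))
E
```

```text
0.0 [-0.72  0.67  0.66  1.6  -0.59  0.81 -1.37] [-0.57  0.79  0.7   1.85 -0.55  0.97 -1.2 ]
0.39 [-0.68  0.65  0.59  1.6  -0.53  0.79 -1.04] [-0.54  0.77  0.63  1.85 -0.49  0.94 -0.86]
0.79 [-0.63  0.63  0.51  1.6  -0.46  0.77 -0.71] [-0.49  0.75  0.55  1.85 -0.43  0.92 -0.53]
1.18 [-0.58  0.62  0.42  1.6  -0.39  0.75 -0.38] [-0.45  0.73  0.46  1.85 -0.35  0.9  -0.21]
1.57 [-0.52  0.6   0.33  1.6  -0.31  0.74 -0.06] [-0.4   0.72  0.37  1.85 -0.28  0.88  0.12]
1.96 [-0.47  0.59  0.25  1.6  -0.24  0.73  0.27] [-0.34  0.71  0.28  1.85 -0.21  0.87  0.44]
2.36 [-0.41  0.59  0.16  1.59 -0.16  0.72  0.59] [-0.28  0.7   0.19  1.84 -0.13  0.86  0.76]
2.75 [-0.36  0.58  0.07  1.59 -0.07  0.72  0.92] [-0.22  0.69  0.08  1.84 -0.06  0.86  1.07]
3.14 [-0.3   0.58 -0.03  1.59  0.02  0.72  1.24] [-0.15  0.69 -0.02  1.84  0.02  0.86  1.38]
3.53 [-0.23  0.58 -0.14  1.59  0.1   0.73  1.54] [-0.09  0.7  -0.12  1.84  0.12  0.87  1.7 ]
3.93 [-0.16  0.59 -0.26  1.59  0.19  0.74  1.84] [-0.02  0.7  -0.23  1.84  0.22  0.88  2.01]
4.32 [-0.1   0.6  -0.36  1.58  0.27  0.75  2.16] [ 0.04  0.72 -0.33  1.83  0.3
[... 557 characters left out ...]
 [-0.13  0.73  0.22  1.87 -0.27  0.57  0.41]
1.709 True [-0.12  1.15  1.13  1.81 -1.22  1.08 -1.5 ]
1.709 True [-0.13  0.92  1.13  1.73 -0.92  1.13 -1.7 ]
1.709 True [-0.47  1.04  1.13  1.89 -1.14  1.04 -1.83]
1.709 True [ 0.32  0.77 -0.49  1.86  0.57  0.65  2.76]
1.44 False [ 0.37  0.83  0.16  1.79 -0.24  0.54  0.55]
1.44 False [ 0.06  0.73  0.69  1.73 -0.57  0.9   0.86]
1.44 False [-0.02  0.74  0.25  1.88 -0.31  0.57  0.3 ]
1.44 False [-0.16  0.74  0.28  1.87 -0.34  0.58  0.2 ]
1.44 True [ 0.84  0.91 -0.63  1.78  0.78  0.72  2.79]
1.44 True [-0.13  0.92  1.13  1.73 -0.92  1.13 -1.97]
1.44 True [ 0.4   0.76 -0.42  1.86  0.5   0.63  2.68]
1.44 True [ 0.27  0.76 -0.41  1.86  0.49  0.63  2.57]
```

```bash
python3 - <<'E'
from h import *
K=np.array([.609,.154,.149]);q=q_(1.57)
arm.movep(tcp(K+[0,0,.08]),q)
arm.line_to(tcp(K),.15)
f0=arm.read_ft_force()
arm.move_gripper(0.0,50)
print(arm.read_time(),f0,arm.read_ft_force(),arm.read_opening(),arm.read_finger_force(),arm.read_tool_pos())
cv2.imwrite("pics/b_top.png",snapshot("top"));s=snapshot("side");cv2.imwrite("pics/b_side.png",s)
cv2.imwrite("pics/b.png",cv2.resize(s[120:300,260:420],None,fx=3,fy=3))
E
```

```text
3.6333 [ 0.24132136  0.07454951 -0.04727265] [0.94818515 0.16005445 2.66249296] 0.1938551929555488 48.70938956737518 [0.60945849 0.15409427 0.20350716]
```

View pics/b.png

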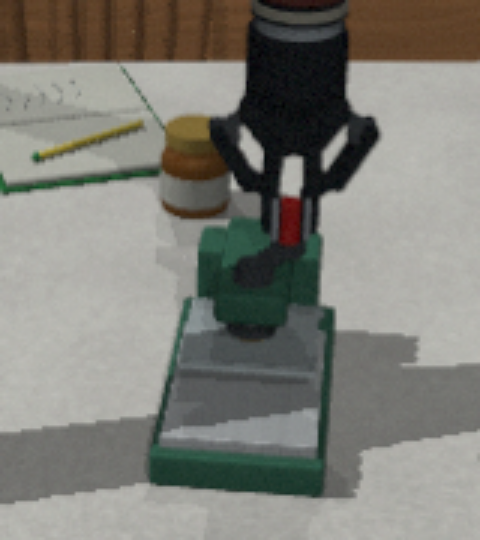

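```bash
python3 - <<'E'
from h import *
p=arm.read_tool_pos();C=PR[:2];d=p[:2]-C;z=p[2]
print("r",np.hypot(*d),"q",np.arctan2(d[0],d[1])-PR[2]*-1)
a=np.arctan2(d[0],d[1])   # world clockwise angle from +y
r=np.hypot(*d)
for i in range(6):
    a+=np.radians(12); r+=(.045-r)*.4
    arm.line_to([C[0]+r*np.sin(a),C[1]+r*np.cos(a),z],.05)
    f=arm.read_ft_force();t=arm.read_tool_pos()[:2]
    u=np.array([np.sin(a),np.cos(a)]);w=np.array([u[1],-u[0]])
    print(round(arm.read_time(),2),"rad",round(f[:2]@u,1),"tan",round(f[:2]@w,1),"fz",round(f[2],1),((t-C)*1000).round(1))
E
```

```text
r 0.045805233914640385 q 0.6211271537036237
4.08 rad 2.1 tan -1.3 fz 1.9 [38.  26.1]
4.42 rad 5.8 tan -1.6 fz 0.2 [42.9 17.1]
4.77 rad 3.9 tan -1.0 fz -1.1 [45.6  8. ]
5.11 rad 5.4 tan -0.7 fz -1.3 [46.4 -2.2]
5.45 rad 5.2 tan -0.7 fz -1.2 [ 44.8 -12.1]
5.79 rad 4.8 tan -0.5 fz -0.6 [ 41.4 -21. ]
```

```bash
python3 - <<'E'
from h import *
p=arm.read_tool_pos();C=PR[:2]+[.001,0];z=p[2];d=p[:2]-C
a0=np.arctan2(d[0],d[1]);a=a0;T=[]
end=12.566+.13   # world angle for stop ~ 4pi - yaw... world cw angle = q - yaw
q_off=-PR[2]
while a<4*np.pi+q_off+.35:
    st=np.radians(15 if a<4*np.pi+q_off-.35 else 5)
    a+=st;u=np.array([np.sin(a),np.cos(a)]);w=np.array([u[1],-u[0]])
    arm.line_to([*(C+.045*u),z],.09 if st>.2 else .03)
    f=arm.read_ft_force();t=arm.read_tool_pos()[:2];T.append([*t,f[:2]@u,f[:2]@w,a])
    if max(abs(f))>25 or f[:2]@w<-11: print("stop",f);break
    if abs(f[:2]@u)>3: C=C+u*.0002*np.sign(f[:2]@u)
T=np.array(T)
s=least_squares(lambda v:np.hypot(T[:,0]-v[0],T[:,1]-v[1])-v[2],[*C,.045])
d=T[-1,:2]-s.x[:2]
print("circle",s.x,"C",C,"yaw from stop",-np.arctan2(d[0],d[1]),"a end",a-4*np.pi)
print(T[::4].round(4).tolist());print(T[-8:].round(4).tolist());print(arm.read_time(),arm.read_tool_pos(),arm.read_opening())
cv2.imwrite("pics/c_top.png",snapshot("top"));cv2.imwrite("pics/c_side.png",snapshot("side"))
E
```

```text
stop [-14.05895755  -0.10623939   9.2446927 ]
circle [0.5798953  0.12027529 0.04500415] C [0.57978013 0.12013834] yaw from stop -0.1842150464119349 a end 0.30571371691656246
[[0.6116, 0.0884, 3.2542, 2.3034, 2.3128], [0.569, 0.0767, 2.2909, 0.4289, 3.36], [0.5366, 0.1079, -0.6295, 1.1115, 4.4072], [0.5468, 0.1507, -2.0192, 0.3373, 5.4544], [0.5896, 0.1642, -1.143, 0.3221, 6.5016], [0.6231, 0.1329, -0.0473, 0.6246, 7.5488], [0.6125, 0.0891, -0.1194, 0.3957, 8.596], [0.5698, 0.0764, -0.2386, 0.7045, 9.6432], [0.5369, 0.1072, -1.2727, -0.0038, 10.6904], [0.5469, 0.1509, -2.1475, 0.2477, 11.7376], [0.5813, 0.1652, -1.5051, -1.2869, 12.6103]]
[[0.5469, 0.1509, -2.1475, 0.2477, 11.7376], [0.5557, 0.1582, -1.4357, 1.2531, 11.9994], [0.5663, 0.1631, -1.2711, 1.2494, 12.2612], [0.5779, 0.1652, -0.1319, -0.2077, 12.523], [0.5813, 0.1652, -1.5051, -1.2869, 12.6103], [0.5858, 0.1649, -0.3192, -1.7153, 12.6976], [0.5874, 0.1647, -1.8809, -7.681, 12.7848], [0.5882, 0.1646, -4.3327, -13.3751, 12.8721]]
18.275 [0.58815226 0.16458953 0.20335764] 0.191390074052918
```

```bash
sed -i 's/^PR=.*/PR=np.array([.5797,.1204,-.145])/' h.py; python3 - <<'E'
from h import *
p=arm.read_tool_pos()
arm.line_to(p+[.001,0,0],.05); print(arm.read_ft_force())
arm.move_gripper(.6)
arm.line_to(p+[0,0,.1],.25)
G=np.array([.5193,-.2852,.0225]);q=q_(1.709)
arm.movep(tcp(G+[0,0,.15]),q)
cv2.imwrite("pics/d_top.png",snapshot("top"));cv2.imwrite("pics/d_side.png",snapshot("side"))
print(arm.read_time(),arm.read_tool_pos(),arm.read_ft_force())
E
python3 -c "
from h import *
from ov import *
overlay([.5797,.1204,-.145],0,'d')
im=cv2.imread('pics/ov_d.png');s=cv2.imread('pics/d_side.png')[270:410,260:400]
im[300:440,0:140]=s
s=cv2.imread('pics/d_top.png')[180:290,380:540]
im[300:410,150:310]=s
cv2.imwrite('pics/ov_d.png',im)"
```

```text
[-7.02831067 -0.85791249  3.08719494]
21.3917 [ 0.52034879 -0.28361765  0.22651777] [ 0.10051104 -0.06262711 -0.41740187]
(460, 735, 3)
```

View pics/ov_d.png

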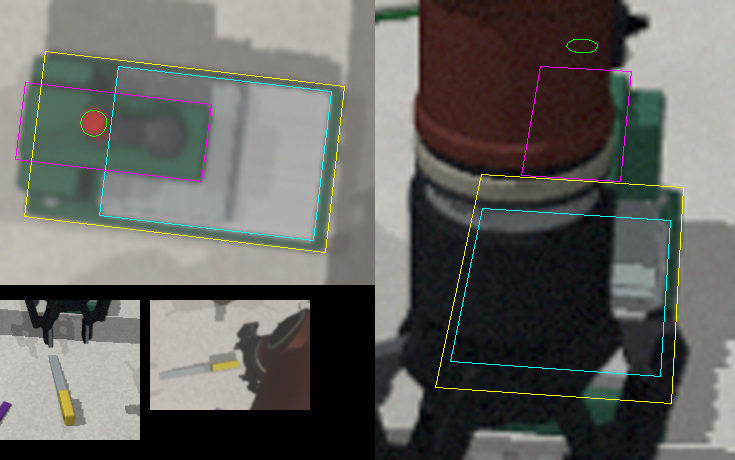

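The knob sits at the expected stop position, (93,123) in the crop, and the base outline matches. The gauge is untouched. Next I'll grasp it.

```bash
python3 - <<'E'
from h import *
G=np.array([.5193,-.2852,.0225])
arm.line_to(tcp(G),.15)
print(arm.read_ft_force(),arm.read_tool_pos())
arm.move_gripper(0.0,60)
print(arm.read_opening(),arm.read_finger_force(),arm.read_tool_pos(),arm.read_ft_force())
arm.line_to(tcp(G+[0,0,.11]),.2);arm.pause(.2)
print(arm.read_time(),arm.read_ft_force(),arm.read_wrist_torque(),arm.read_opening())
s=snapshot("side");cv2.imwrite("pics/e_side.png",s);cv2.imwrite("pics/e_top.png",snapshot("top"))
cv2.imwrite("pics/e.png",np.hstack([cv2.resize(s[230:400,230:400],None,fx=2,fy=2),cv2.resize(cv2.imread("pics/e_top.png")[180:350,340:510],None,fx=2,fy=2)]))
E
```

```text
[ 0.36588728 -0.58468449 -0.7913576 ] [ 0.51985843 -0.28562858  0.07742299]
0.1975195948951876 61.172722578048706 [ 0.51975385 -0.28545423  0.07748149] [-0.13191548  0.96866847  6.08787133]
23.8417 [-0.23526536  0.1061531  -0.63804208] [-0.05260168 -0.05180297 -0.00267723] 0.19407454852406744
```

View pics/e.png

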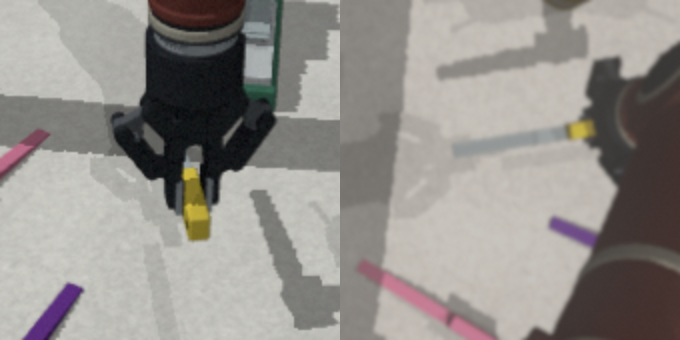

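```bash
python3 - <<'E'
from h import *
p=arm.read_tool_pos();Rt=R.from_quat(arm.read_eef_rot())
print("tilt",Rt.as_matrix()[:,2],"psi",np.arctan2(*Rt.as_matrix()[[1,0],0]))
for dz in(-.008,0,.008):
    print(proj("top",p+Rt.apply([.146,0,.0765])+[0,0,dz]))
print("seen ~396.5,254.5")
psi=np.pi/2+PR[2];q=q_(psi)
H=wld(0,-.206,.063+.06)
arm.movep(tcp(H),q)
H[2]=.063+.008
arm.line_to(tcp(H),.1);arm.pause(.3)
f0=arm.read_ft_force();m0=arm.read_wrist_torque();print(f0,m0,arm.read_tool_pos(),arm.read_time())
ax=np.array([np.cos(psi),np.sin(psi),0]);side=np.cross([0,0,1],ax)
for i in range(14):
    H[2]-=.001;arm.line_to(tcp(H),.02);arm.pause(.05)
    f=arm.read_ft_force()-f0;m=arm.read_wrist_torque()-m0
    print(round(H[2],4),round(arm.read_tool_pos()[2],4),f.round(2),(m@side).round(3),(m@ax).round(3))
    if f[2]>2.5:break
print(arm.read_time(),Rt.as_matrix()[:,2],R.from_quat(arm.read_eef_rot()).as_matrix()[:,2])
cv2.imwrite("pics/f_top.png",snapshot("top"));s=snapshot("side");cv2.imwrite("pics/f_side.png",s)
t=cv2.imread("pics/f_top.png")
cv2.imwrite("pics/f.png",np.hstack([cv2.resize(s[190:330,280:420],None,fx=3,fy=3,interpolation=2),cv2.resize(t[170:310,260:380],None,fx=3,fy=3,interpolation=2)]))
E
```

```text
tilt [-1.97225802e-03  9.33060250e-04 -9.99997620e-01] psi 1.7088632603684544
[[396.02859189 255.06972552]]
[[396.61728593 254.92613041]]
[[397.21518103 254.7802933 ]]
seen ~396.5,254.5
[-0.62271426  0.33603989 -0.89996584] [ 0.00696066  0.06529924 -0.02097262] [ 0.55023003 -0.08342369  0.12557424] 25.7417
0.07 0.124 [ 0.03 -0.32  0.82] 0.037 -0.091
0.069 0.1229 [0.96 0.34 1.01] -0.0 -0.082
0.068 0.122 [ 0.96 -0.5  -0.52] -0.008 -0.024
0.067 0.121 [-0.09 -0.67 -0.36] 0.013 -0.074
0.066 0.12 [ 0.41 -0.09 -0.47] 0.019 -0.094
0.065 0.119 [ 0.84 -1.01  0.33] 0.037 -0.059
0.064 0.118 [ 0.55 -0.09 -0.49] 0.017 -0.071
0.063 0.1172 [-0.45 -0.63  1.34] -0.062 -0.061
0.062 0.1165 [-0.36 -2.13  4.77] -0.311 0.08
28.4417 [-1.97225802e-03  9.33060250e-04 -9.99997620e-01] [ 7.11436316e-04  3.56904381e-06 -9.99999747e-01]
```

View pics/f.png

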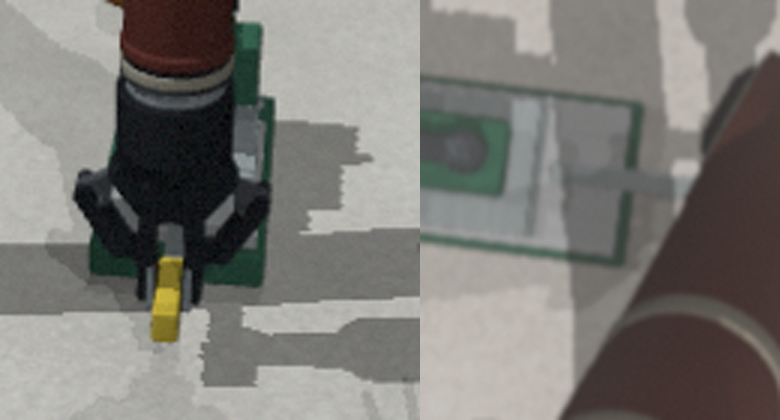

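The blade lies on the ledge, centred, with its tip just ahead of the lip. Contact came at a grasp height of about 63 mm. Next I'll slide it in while watching the drag.

```bash
cat > slide.py <<'E'
from h import *
psi=np.pi/2+PR[2];ax=np.array([np.cos(psi),np.sin(psi),0]);side=np.cross([0,0,1],ax)
def rd(n=4):
    F=[];M=[]
    for i in range(n): F.append(arm.read_ft_force());M.append(arm.read_wrist_torque());arm.pause(.03)
    return np.mean(F,0),np.mean(M,0)
def dep():  # actual tip depth past the mouth, mm
    return (((arm.read_tool_pos()-wld(0,-.046,0))@ax)+.146)*1000
def show(d):
    f,m=rd();print(d,round(dep(),1),"drag",round(-f@ax,2),"lat",round(f@side,2),"fz",round(f[2],2),"pitch",round(m@side,3),"z",round(arm.read_tool_pos()[2],4));return f
E
python3 - <<'E'
from slide import *
z=.0628
def go(d,v): arm.line_to(tcp(wld(0,-.046-.146+d/1000,z)),v)
d=-14;go(d,.02);show(d)
for d in list(range(-8,13,4))+list(range(14,30,2)):
    go(d,.025);f=show(d)
    if -f@ax>5.5 or abs(f[2])>12: break
print(arm.read_time())
E
```

```text
-14 -14.1 drag 1.04 lat 0.17 fz 3.27 pitch -0.142 z 0.1168
-8 -7.6 drag 1.49 lat -0.18 fz 3.17 pitch -0.078 z 0.1168
-4 -3.7 drag 1.31 lat -0.48 fz 3.83 pitch -0.037 z 0.1168
0 0.3 drag 1.96 lat 0.1 fz 4.14 pitch 0.011 z 0.1168
4 4.2 drag 2.33 lat -0.12 fz 3.9 pitch 0.054 z 0.1168
8 8.2 drag 2.42 lat -0.53 fz 5.07 pitch 0.13 z 0.1169
12 12.0 drag 2.15 lat -0.3 fz 4.91 pitch 0.165 z 0.1169
14 13.7 drag 2.62 lat -0.04 fz 5.66 pitch 0.266 z 0.1169
16 15.6 drag 3.34 lat -0.12 fz 5.86 pitch 0.252 z 0.117
18 17.5 drag 3.42 lat 0.09 fz 5.67 pitch 0.297 z 0.117
20 19.5 drag 3.3 lat -0.24 fz 5.59 pitch 0.338 z 0.117
22 21.4 drag 3.38 lat 0.1 fz 5.76 pitch 0.36 z 0.1171
24 23.3 drag 3.32 lat -0.55 fz 6.34 pitch 0.342 z 0.1171
26 25.3 drag 3.42 lat -0.21 fz 5.95 pitch 0.422 z 0.1171
28 27.3 drag 3.26 lat 0.27 fz 6.46 pitch 0.396 z 0.1171
34.725
```

```bash
python3 - <<'E'
from slide import *
d=28
for z in(.0631,.0634,.0637,.0640,.0643):
    arm.line_to(tcp(wld(0,-.046-.146+d/1000,z)),.02);print(z);f=show(d)
    if f[2]<-0.6:break
Rm=R.from_quat(arm.read_eef_rot()).as_matrix();print(Rm[:,2]@ax,Rm[:,2]@side,arm.read_time())
E
```

```text
0.0631
28 27.5 drag 3.48 lat -0.69 fz 5.59 pitch 0.435 z 0.1172
0.0634
28 28.1 drag 2.98 lat -0.88 fz 3.65 pitch 0.321 z 0.1173
0.0637
28 28.7 drag 0.48 lat -0.53 fz 1.02 pitch 0.051 z 0.1174
0.064
28 28.2 drag -0.42 lat -0.13 fz -1.02 pitch 0.018 z 0.1177
0.00014459212370378617 0.0011592017410071208 36.2583
```

```bash
python3 - <<'E'
from slide import *
z=.0637
for d in list(range(30,60,2)):
    arm.line_to(tcp(wld(0,-.046-.146+d/1000,z)),.02);f=show(d)
    if -f@ax>4 or abs(f[2])>7: break
print(arm.read_time())
E
```

```text
30 30.0 drag 0.12 lat 0.08 fz -1.51 pitch 0.048 z 0.1177
32 32.0 drag 0.11 lat 0.07 fz -1.83 pitch 0.025 z 0.1177
34 34.0 drag 0.16 lat 0.33 fz -1.01 pitch 0.0 z 0.1177
36 36.0 drag 0.22 lat 0.06 fz -1.36 pitch 0.027 z 0.1177
38 38.1 drag -0.25 lat 0.18 fz -1.34 pitch 0.015 z 0.1177
40 40.0 drag 0.64 lat -0.37 fz -1.62 pitch 0.118 z 0.1177
42 41.3 drag 2.01 lat 0.06 fz -1.39 pitch 0.541 z 0.1177
44 43.7 drag 3.67 lat -0.37 fz -1.99 pitch 0.78 z 0.1177
46 46.1 drag 3.08 lat -0.85 fz -2.34 pitch 0.805 z 0.1177
48 48.1 drag 3.5 lat 0.22 fz -2.48 pitch 0.842 z 0.1177
50 50.0 drag 4.07 lat 0.01 fz -2.71 pitch 0.962 z 0.1177
40.475
```

```bash
python3 - <<'E'
from slide import *
d=50
for th,z in((.003,.0637),(.006,.0637)):
    o=(R.from_rotvec(th*side)*ori(psi)).as_quat()
    arm.line_to(tcp(wld(0,-.046-.146+d/1000,z)),.02,o);arm.pause(.1);print(th);f=show(d)
print(arm.read_time())
s=snapshot("side");t=snapshot("top")
cv2.imwrite("pics/g.png",np.hstack([cv2.resize(s[170:330,270:430],None,fx=2.5,fy=2.5,interpolation=2),cv2.resize(t[160:320,220:380],None,fx=2.5,fy=2.5,interpolation=2)]))
E
```

```text
0.003
50 50.1 drag 3.66 lat 0.34 fz -1.76 pitch 0.735 z 0.1177
0.006
50 50.3 drag 2.7 lat 0.62 fz -1.27 pitch 0.446 z 0.1177
41.4417
```

View pics/g.png

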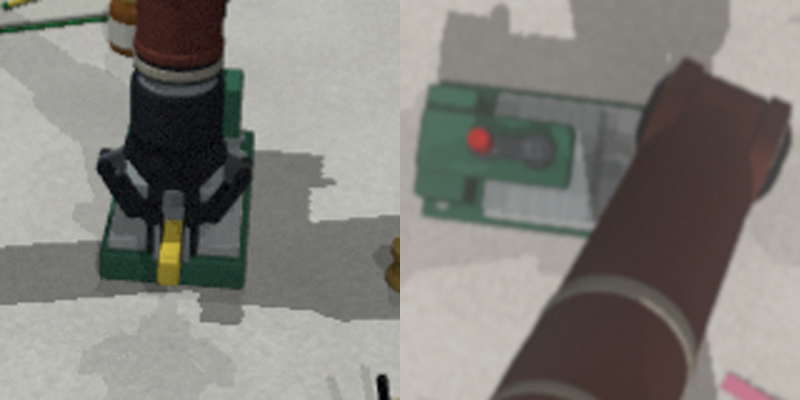

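```bash
python3 - <<'E'
from slide import *
o=(R.from_rotvec(.007*side)*ori(psi)).as_quat()
for d in(52,54):
    arm.line_to(tcp(wld(0,-.046-.146+d/1000,.0637)),.02,o);f=show(d)
arm.pause(.5);show(d);print(arm.read_time(),arm.read_opening(),arm.read_finger_force())
E
```

```text
52 51.1 drag 5.49 lat 0.24 fz 0.04 pitch 0.788 z 0.1178
54 52.6 drag 5.52 lat 0.38 fz -0.33 pitch 0.964 z 0.1179
54 52.6 drag 5.75 lat 0.24 fz -0.29 pitch 0.918 z 0.1179
42.9417 0.19179120000338995 60.41459798812866
```

```bash
python3 -c "
from station import ticket
print(ticket.finish_job())"
```

```text
the job is handed in; nothing more can be done
None
```

I wound the press down until the crank hit its stop. I then slid the yellow gauge in flat to about 52 mm past the mouth, with a snug drag of about 5.6 N (estimated lift under 1 mm). I handed the job in with the gauge still gripped by its handle; no verdict came back, and I kept the arm clear of the tin, jar and loupe.

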